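# Fit the cover on the leak-check station and hold the purge lever

## Robot

A 6-joint arm with a two-finger parallel gripper is mounted at the origin on the work surface. World frame = base frame: x ahead of the robot, y to its left, z up, the work surface at z = 0. Lengths are in m, angles in rad, forces in N, time in s.
With the tool pointing down it reaches from about 0.375 to 0.75 m from the base axis. Payload 9 kg.
Tool frame: the origin (TCP) lies on the centre line of the jaws, within the pads' length; the fingertips stand arm.tip_reach ahead of it and the grasp point (between the pads) lies 5 mm behind it (arm.tip_reach is the distance from the TCP to the fingertips, in m); z points along the fingers, y is the line along which they close (so a half turn about z gives the same grasp; the last joint's range is limited). The gripper opens to 85 mm and grips with 20 to 120 N. Pads are 22 mm wide; open, the fingers measure 114 mm over their backs; the gripper's body (76 mm by 85 mm) begins 54 mm behind the grasp point. The pads swing forward as they close: fully open they stand 13 mm farther back than shut.
Start: joints at [1.08, 0.104, 0.097, 1.564, 0, 1.353], TCP at [0.162, 0.578, 0.245] pointing down, gripper open.
Joint ranges: [-2.99, 2.99], [-0.84, 1.86], [-1.1, 1.16], [-1.84, 2.11], [-1.51, 1.56], [-3.14, 3.14]. Speed limits (rad/s): [2.22, 2.22, 2.57, 3.14, 3.14, 3.14].

## Interface

Orientations are given as a unit quaternion [x, y, z, w].
In Python, from rig import arm, imaging gives the robot as it stands. The module is installed in compiled form; this text tells all that it offers.
- The arm moves only by the tool apply_moves, never from a script. Its argument "increments" is text: rows parted by semicolons, each of 6 numbers parted by spaces: the shift along the tool's x, y, z in m, then the turn, a rotation vector about the tool's x, y, z in degrees. In form: x y z rx ry rz; .... A call has exactly 5 rows; each row is the pose to reach, as a shift and turn from the pose commanded when the call began, along the tool's axes at that moment; what a row does not reach only later rows make up. A row lasts 1/12 s, in which the tool goes at most 41.7 mm and 7.16 degrees, less where a joint would pass 70% of its speed; a pose out of reach is approached as far as the arm can. A call with a gripper value outside its range is refused whole. "gripper" is the finger opening in m, from 0 to 0.0854, set as the call begins (left out, the last holds). The fingers move at their own pace and stop on an object; "force" is the grip in N (left out, the last holds). Time passes only in rows, so rows that repeat a pose let the fingers close, or fill a call up. It gives the time, the measured TCP pose, the force, the opening and the grip force at its end, in the units of the state.
- arm.get_obs(): the state, without advancing time (a new reading comes with each control period).
- imaging.capture(name): name is "side" or "top"; returns a dict with "frame" (384x512x3 uint8, blue, green, red), "depth" (384x512 float32, m along the optical axis (not along the pixel's ray), 0 where there is no reading), "fovy" (degrees; the focal length in pixels is half the picture's height over the tangent of half this angle, whatever the lens; pixels are square), "cx", "cy" (the principal point, pixels), "k1" (the pictures are not rectified: a ray, as slopes to the right and down, at radius r is drawn at 1 + k1 r^2 times it, then the intrinsics apply), "T" (4x4, takes a point from camera to world coordinates). Camera axes: x right, y down, z forward; pixel columns grow to the right and rows downward; lengths in m; the calibration is good to about 2 mm. A picture is of the moment at which its call begins.
- arm.job_done(): hands the job in; it is judged then, once.
The state is a dict: "time": time; "joints": joint angles; "qd": joint speeds; "effort": joint torques, N m; "tcp_pos": TCP position; "tcp_rot": TCP orientation; "force": force on the tool from outside, world axes, zero at the start; "torque": the same for the moment, N m; "finger_gap": opening from 0.0 (shut) to 1.0 (fully open); "gripper_force": force on a finger pad.
Only numpy, scipy, OpenCV 4.12 (cv2) and the standard library are available. Lean on these libraries where they do the work, as an engineer would, in place of code of your own. Each camera call takes 0.05 s, during which the arm holds its last target. There are 200 camera calls.

## Task

Take the cover plate with the two drilled holes by its handle and lower it, without dropping it, over the two locating pins of the leak-check station until it lies flush on the block, then let go of it. Only then press the spring-loaded lever of the purge valve down from above to its middle position, where the lever lies level (half of its travel, about 15 mm down at the pad; never push it to the bottom, which vents the line), and finish while still holding it there with the fingers. Leave the blank cover and everything else on the bench where it is.

Things in the scene. Friction and masses are not known exactly. Their poses are not given: they have to be found in the camera images.
- cover: Loose steel-grey metal cover plate, 66 (x) x 120 (y) x 10 (z) mm, 0.3 kg, flat on the bench at the start; two 16 mm through holes at y = -42, +42. Grey bridge handle over its centre: bar 14 (x) x 40 (y) x 12 (z) mm, its middle 41 mm above the underside, on 12 mm posts at y = -13, +13; pinch the bar along x. Origin: centre of the underside, z up. It fits either way round.
- station: Leak-check station: fixed aluminium block 84 (x) x 160 (y) x 24 (z) mm, two upright dark steel pins on top at y = -42, +42, 14 mm thick, standing 24 mm above the block, the upper 9 mm tapered to 6 mm; a flat rubber ring lies flush between them. Origin: centre of the underside, on the bench; z up. The cover's long side lies along its y.
- seat (a point): Point in the middle of the station block's top face, halfway between the pins, 24 mm above the bench; axes as the station's. When the cover is home its origin lies here.
- valve: Purge valve, fixed: steel foot 150 (x) x 70 (y) x 10 (z) mm, grey block with two ears (69 mm high) at its +x end, a flat steel lever between the ears, hinged at x = 50, z = 60 mm. The lever points along -x, sloping up to its end at rest, with a square grey plastic pad 36 x 36 x 12 mm there. Origin: centre of the foot's underside; z up.
- lever_pad (a point): Middle of the top face of the square pad at the lever's free end, about 83 mm above the bench at rest and 100 mm horizontally from the hinge; it moves with the lever. Press here, straight down.
- lever (a joint): Angle of the purge lever in rad: 0 at rest (raised), grows as the pad is pressed down, 0.15 = middle position (lever level, pad 15 mm below rest), 0.30 = bottom stop (pad 30 mm down). It springs back to 0 when released: at the pad about 4 N to start it, 8 N at the middle, 12 N at the bottom.
- blank: Bystander: blank cover, same size, material and handle as the drilled cover but without holes. Origin: centre of the underside.
- vial1: Bystander: upright glass vial with aluminium cap, 23 mm in diameter, 75 mm high, standing among the other things; origin at the centre of its foot.
- vial2: Bystander: a vial like vial1.
- vial3: Bystander: a vial like vial1.
- jar: Bystander: small jar with lid, 60 mm in diameter, 60 mm high, at the far side of the bench.
- beaker: Bystander: glass beaker, 70 mm in diameter, 80 mm high, at the far side of the bench.
- wrench: Bystander: open-ended wrench, 150 mm long, lying on the bench close to the robot.
- driver: Bystander: screwdriver, 180 mm long, lying at the far side of the bench.
Not all that is in view belongs to the job. Leave any blue or purple look-alike of the cover alone. What is shaped like the valve but pink is not meant.

How it is judged:
By the outcome, as a careful person would: the job done as asked, in the order asked, and still so for the second after the job is handed in, while the arm keeps its last pose, push and grip.
It also fails if it takes over 51 s, if anything falls off the work surface, if the arm or the gripper's body presses on something with over 40 N, if the wrist force passes 120 N, or if a joint passes its speed limit or range.

## Working session

There is one attempt and no reset: what is moved stays moved. The work goes in short steps, Python scripts to look and compute and a tool call to move; the robot and the scene stay as the last step left them, time stands still between calls to the robot, and variables do not carry over. Pictures are saved under pics/ and viewed, at most 10 in all, crops included, and the job is handed in when it is done.

Besides the shell and the picture viewer there is one more tool, called after "Request:" as name(argument=value, ...) on one line, values as JSON. apply_moves: Moves the arm, as the interface text tells. Its arguments: {"type":"object","properties":{"increments":{"type":"string"},"gripper":{"type":"number"},"force":{"type":"number"}},"required":["increments"]}

```bash
mkdir -p pics
cat > h.py <<'E'
import numpy as np, cv2
from rig import arm, imaging
def cap(n):
    c=imaging.capture(n); c['f']=192/np.tan(np.radians(c['fovy'])/2); return c
def ray(c,u,v):
    d=np.array([(u-c['cx'])/c['f'],(v-c['cy'])/c['f']]); s=d.copy()
    for _ in range(20): s=d/(1+c['k1']*(s@s))
    return c['T'][:3,:3]@np.array([s[0],s[1],1.]), c['T'][:3,3]
def onz(c,u,v,z):
    r,o=ray(c,u,v); return o+r*(z-o[2])/r[2]
def pts(c):
    # world points of depth image
    v,u=np.mgrid[0:384,0:512].astype(np.float64)
    K=np.array([[c['f'],0,c['cx']],[0,c['f'],c['cy']],[0,0,1]])
    dx=(u-c['cx'])/c['f'];dy=(v-c['cy'])/c['f'];sx,sy=dx.copy(),dy.copy()
    for _ in range(20):
        k=1+c['k1']*(sx**2+sy**2); sx,sy=dx/k,dy/k
    P=np.stack([sx,sy,np.ones_like(sx)],-1)*c['depth'][...,None]
    return P@c['T'][:3,:3].T+c['T'][:3,3]
E
python3 - <<'E'
from h import *
for n in('top','side'):
    c=cap(n); cv2.imwrite(f'pics/{n}0.png',cv2.resize(c['frame'],None,fx=1.5,fy=1.5,interpolation=cv2.INTER_CUBIC)); print(n,c['fovy'],c['cx'],c['cy'],c['k1'],c['T'].round(3).tolist())
o=arm.get_obs(); print(o, arm.tip_reach)
E
```

```text
top 55.403933646298235 252.78668228880085 193.8985973384434 -0.08043288118167789 [[0.144, -0.968, 0.207, 0.322], [-0.99, -0.141, 0.031, -0.02], [-0.001, -0.209, -0.978, 1.202], [0.0, 0.0, 0.0, 1.0]]
side 44.475824130194766 246.1422779208522 191.32281385458873 -0.06085643223740189 [[0.986, -0.114, 0.119, 0.387], [-0.164, -0.723, 0.671, -0.901], [0.01, -0.681, -0.732, 1.049], [0.0, 0.0, 0.0, 1.0]]
{'time': 0.1, 'joints': array([1.08034333e+00, 1.04582497e-01, 9.65626771e-02, 1.56386641e+00,
       7.47841210e-06, 1.35312030e+00]), 'qd': array([ 8.76952208e-04, -8.46076748e-04,  2.64703391e-03, -6.56466533e-04,
       -8.91991324e-04, -1.51908369e-05]), 'effort': array([ 8.25905940e-03, -5.58206463e+01,  5.04720855e+01,  1.30955677e-02,
       -1.01439548e-04,  1.00223292e-05]), 'tcp_pos': array([0.16149407, 0.57758918, 0.24464209]), 'tcp_rot': array([ 1.35966011e-01,  9.90713352e-01, -5.09852287e-04, -1.92449023e-04]), 'force': array([-0.60243274, -0.79019245, -0.68824383]), 'torque': array([-0.00053977, -0.02402175, -0.0049455 ]), 'gripper_force': 0.0, 'finger_gap': 1.0013044807352098} 0.014
```

View pics/top0.png

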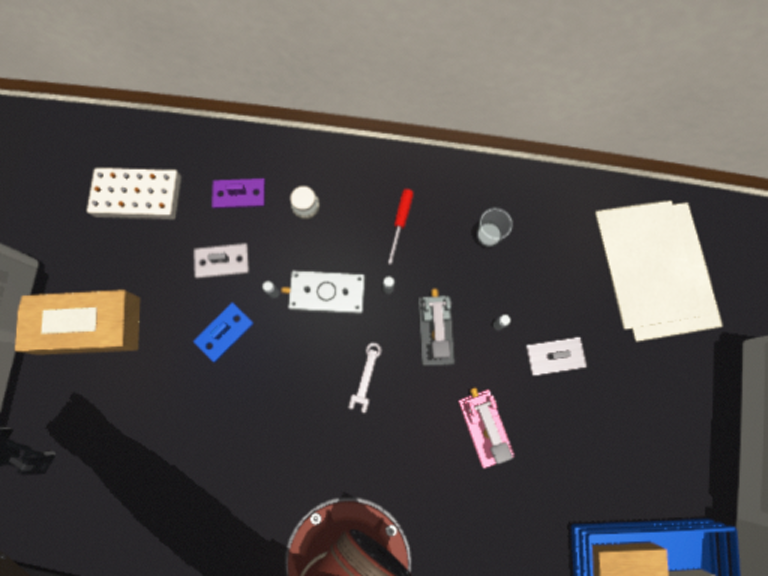

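View pics/side0.png

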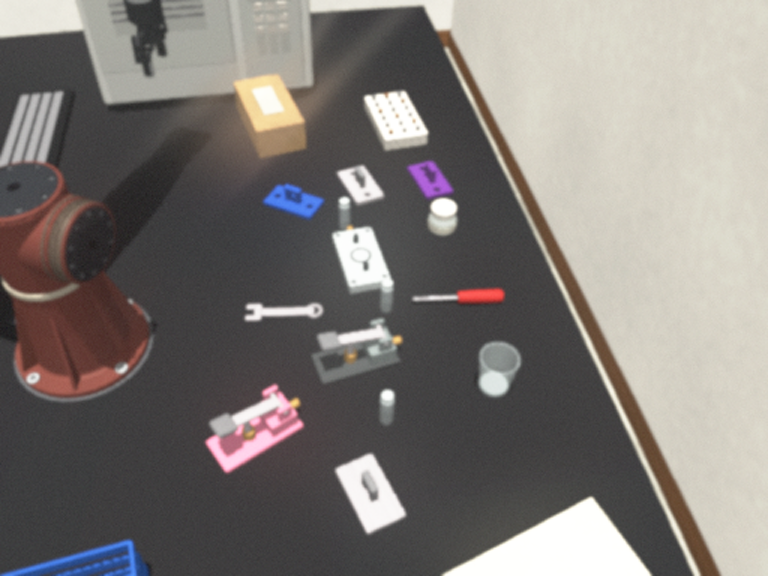

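Candidates for the cover in the top picture (1.5x pixels): grey with two holes at (221,260), grey blank at (556,356), blue at (222,331) and purple at (238,192). The grey one at (221,260) fits because it is grey and drilled. For the valve, (436,328) is grey and (487,428) is pink, so I take the grey one. Next I measure these and confirm in an enlarged crop.

```bash
cat > m.py <<'E'
from h import *
def comp(mask,seed):
    n,l,st,ce=cv2.connectedComponentsWithStats(mask.astype(np.uint8),connectivity=4)
    x,y=seed; sub=l[y-6:y+7,x-6:x+7]; ids=np.unique(sub[sub>0])
    k=max(ids,key=lambda i:st[i,4]); return (l==k)
def plate(c,m,z):
    cs,_=cv2.findContours(m.astype(np.uint8),cv2.RETR_EXTERNAL,cv2.CHAIN_APPROX_NONE)
    q=max(cs,key=cv2.contourArea)[:,0]
    W=np.array([onz(c,u,v,z)[:2] for u,v in q])
    r=cv2.minAreaRect((W*1000).astype(np.float32)); b=cv2.boxPoints(r)
    e0,e1=b[1]-b[0],b[2]-b[1]; e=e0 if np.hypot(*e0)>np.hypot(*e1) else e1
    return np.round(r[0],1),np.round(r[1],1),round(float(np.degrees(np.arctan2(e[1],e[0]))),1)
E
python3 - <<'E'
from m import *
c=cap('top'); s=cap('side')
for C,nm,seeds in((c,'top',dict(cover=(147,173),station=(217,187),blank=(360,237))),(s,'side',dict(cover=(240,128),station=(240,165),blank=(240,325)))):
    g=cv2.cvtColor(C['frame'],cv2.COLOR_BGR2GRAY)
    for k,sd in seeds.items():
        m=comp(g>115,sd); print(nm,k,m.sum(),plate(C,m,.024 if k=='station' else .010))
P=pts(c); H=P[...,2]
def reg(n,u0,u1,v0,v1,zl,zh):
    R=P[v0:v1,u0:u1].reshape(-1,3); R=R[(R[:,2]>zl)&(R[:,2]<zh)]; print(n,len(R),R.mean(0).round(4) if len(R) else '',cv2.minAreaRect((R[:,:2]*1000).astype(np.float32)) if len(R)>3 else '')
reg('handle',125,170,160,187,.035,.06); reg('pl',125,170,160,187,.005,.018)
reg('stn',190,246,178,210,.017,.03); reg('pins',190,246,178,210,.036,.055)
reg('foot',275,307,190,247,.004,.016); reg('valve hi',275,307,190,247,.062,.1); reg('pad',285,302,224,240,.06,.1)
np.set_printoptions(linewidth=200)
a=cv2.resize(c['frame'][150:260,115:320],None,fx=3.8,fy=3.8,interpolation=cv2.INTER_CUBIC)
cv2.imwrite('pics/crop1.png',a)
E
```

```text
top cover 649 (array([592.7, 383.9]), array([ 69.7, 122.4]), -75.4)
top station 1266 (array([552.9, 140.4]), array([ 86.8, 179.2]), -85.0)
top blank 737 (array([ 486.4, -386.2]), array([ 66.9, 122.7]), -73.4)
side cover 518 (array([588.2, 379.6]), array([ 76.9, 136.5]), -75.9)
side station 1518 (array([547.4, 148.4]), array([ 93.4, 350.4]), -84.7)
side blank 1456 (array([ 482.7, -387. ]), array([ 72.4, 126.6]), -72.9)
handle 59 [0.5904 0.3827 0.0451] ((590.4053344726562, 383.2002868652344), (13.614070892333984, 40.1816520690918), 14.707310676574707)
pl 554 [0.5915 0.3821 0.0101] ((590.7691040039062, 389.86065673828125), (87.00761413574219, 141.94700622558594), 2.419844150543213)
stn 1175 [0.5539 0.1341 0.0245] ((554.905029296875, 139.19020080566406), (85.03076171875, 170.822509765625), 5.051323890686035)
pins 29 [0.5538 0.1348 0.044 ] ((553.9521484375, 133.8492431640625), (11.953381538391113, 95.34681701660156), 4.995482444763184)
foot 496 [ 0.489  -0.1158  0.0099] ((514.0341796875, -119.50007629394531), (186.29763793945312, 103.94952392578125), 9.022198677062988)
valve hi 366 [ 0.5001 -0.1173  0.0749] ((502.2373046875, -113.07269287109375), (128.0949249267578, 53.38301467895508), 7.549129009246826)
pad 158 [ 0.4598 -0.125   0.0823] ((461.9261169433594, -125.62389373779297), (44.79779815673828, 34.609737396240234), 7.7383856773376465)
```

View pics/crop1.png

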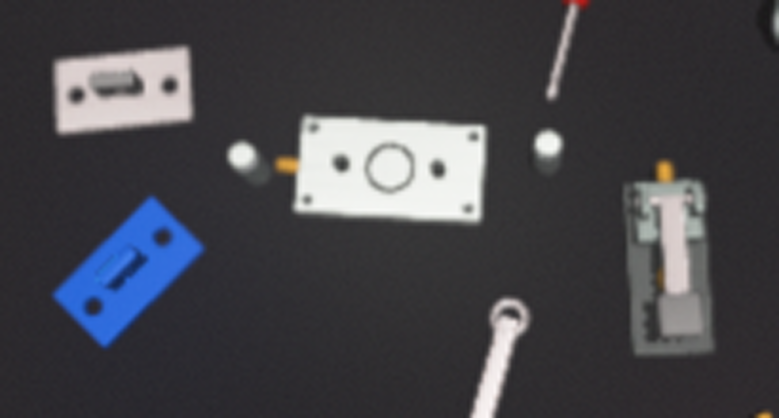

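The crop confirms the choices. The drilled grey cover is at about (122,90), the station with two pins is at (341,163) and (438,169), and the grey valve is at about (668,265) with its pad at (680,313). Now the planner and finer station, cover and valve values.

```bash
cat > plan.py <<'E'
import sys; from h import *
from scipy.spatial.transform import Rotation as R
# target x y z and yaw of tool y (deg, mod 180 choice nearest); pointing down
def plan(x,y,z,yaw):
    o=arm.get_obs(); Rc=R.from_quat(o['tcp_rot']); a=np.radians(yaw)
    best=None
    for k in(0,np.pi):
        ty=np.array([np.cos(a+k),np.sin(a+k),0]);tz=np.array([0,0,-1.]);tx=np.cross(ty,tz)
        Rt=R.from_matrix(np.stack([tx,ty,tz],1)); d=(Rc.inv()*Rt).as_rotvec(degrees=True)
        if best is None or np.linalg.norm(d)<np.linalg.norm(best): best=d
    print('t',o['time'],'pos',o['tcp_pos'].round(4),'j6',o['joints'][5].round(2),'F',o['force'].round(1),'gap',o['finger_gap'])
    print('shift mm',(Rc.inv().apply(np.array([x,y,z])-o['tcp_pos'])*1000).round(1),'rotvec',best.round(2))
if __name__=='__main__': plan(*map(float,sys.argv[1:5]))
E
python3 - <<'E'
from m import *
c=cap('top'); g=cv2.cvtColor(c['frame'],cv2.COLOR_BGR2GRAY)
K=np.ones((7,7),np.uint8)
for t in(140,165,190):
    m=cv2.morphologyEx(cv2.morphologyEx((comp(g>t,(217,187))).astype(np.uint8),cv2.MORPH_CLOSE,K),cv2.MORPH_OPEN,K)
    print(t,plate(c,m,.024), plate(c,comp(g>t,(147,173)),.010))
hb=cv2.cvtColor(c['frame'],cv2.COLOR_BGR2HSV)
# pins & holes : dark-weighted centroids
for n,(u,v),z in(('pinL',(115+341/3.8,150+163/3.8),.040),('pinR',(115+438/3.8,150+169/3.8),.040),('holeL',(115+76/3.8,150+96/3.8),.010),('holeR',(115+170/3.8,150+85/3.8),.010)):
    u,v=int(round(u)),int(round(v)); w=np.clip(170.-g[v-4:v+5,u-4:u+5],0,None); yy,xx=np.mgrid[v-4:v+5,u-4:u+5]
    uc,vc=(w*xx).sum()/w.sum(),(w*yy).sum()/w.sum(); print(n,uc.round(1),vc.round(1),onz(c,uc,vc,z).round(4))
P=pts(c); R=P[190:250,270:312].reshape(-1,3); R=R[(R[:,2]>.073)&(R[:,2]<.1)]
for lo in np.arange(.42,.6,.01):
    q=R[(R[:,0]>=lo)&(R[:,0]<lo+.01)]
    if len(q): print(lo.round(2),len(q),q[:,1].min().round(3),q[:,1].max().round(3),q[:,2].mean().round(4))
E
python3 plan.py 0.590 0.383 0.13 14.7
```

```text
140 (array([553.9, 132.5]), array([ 85.8, 162. ]), -84.9) (array([593.1, 383.4]), array([ 67.3, 119.1]), -76.0)
165 (array([553.7, 132.8]), array([ 84.7, 161.3]), -85.1) (array([592.6, 383.6]), array([ 64.1, 118.6]), -75.6)
190 (array([554. , 133.7]), array([ 83.2, 159. ]), -85.3) (array([593.2, 382.7]), array([ 61. , 113.5]), -76.0)
pinL 204.4 192.6 [0.5489 0.1728 0.04  ]
pinR 229.9 194.1 [0.5559 0.09   0.04  ]
holeL 135.0 174.5 [0.5827 0.4237 0.01  ]
holeR 159.2 172.0 [0.603  0.3428 0.01  ]
0.43 5 -0.127 -0.115 0.0812
0.44 36 -0.144 -0.11 0.0844
0.45 40 -0.143 -0.109 0.0836
0.46 39 -0.142 -0.108 0.0823
0.47 27 -0.142 -0.107 0.0799
0.48 16 -0.131 -0.112 0.0755
0.49 11 -0.127 -0.111 0.0758
0.5 6 -0.126 -0.11 0.0742
0.51 3 -0.125 -0.112 0.0737
0.54 1 -0.086 -0.086 0.0739
0.56 1 -0.124 -0.124 0.074
t 0.25 pos [0.1616 0.5777 0.245 ] j6 1.35 F [ 0.  -0.1 -0.2] gap 1.0048583943153933
shift mm [-465.  -72.  115.] rotvec [-3.000e-02  1.000e-02  5.967e+01]
```

Request:
apply_moves(increments="-0.04 -0.006 0.0 0 0 7; -0.08 -0.012 0.0 0 0 14; -0.12 -0.018 0.0 0 0 21; -0.16 -0.025 0.0 0 0 28; -0.2 -0.031 0 0 0 35", gripper=0.0854)

```text
time: 0.67
tcp_pos: [0.3473, 0.493, 0.2453]
tcp_rot: [0.43, 0.903, 0.0, 0.0]
force: [0.3, 0.7, -0.1]
finger_gap: 0.998
gripper_force: 0.0
```

```bash
python3 plan.py 0.591 0.383 0.13 14.5
```

```text
t 0.6667 pos [0.3473 0.493  0.2453] j6 1.63 F [ 0.3  0.7 -0.1] gap 0.9975561614301992
shift mm [-239.   119.9  115.4] rotvec [ 1.000e-02 -1.000e-02  2.455e+01]
```

Request:
apply_moves(increments="-0.033 0.017 0 0 0 5; -0.066 0.034 0.0 0 0 10; -0.099 0.05 0.0 0 0 15; -0.132 0.067 0.01 0 0 20; -0.165 0.083 0.02 0 0 24.5")

```text
time: 1.08
tcp_pos: [0.5167, 0.4184, 0.2257]
tcp_rot: [0.611, 0.791, 0.001, 0.0]
force: [0.0, 1.0, 0.2]
finger_gap: 0.997
gripper_force: 0.0
```

```bash
python3 plan.py 0.591 0.383 0.10 14.5
```

```text
t 1.0833 pos [0.5167 0.4184 0.2257] j6 1.8 F [0.  1.  0.2] gap 0.997384838843997
shift mm [-53.   62.8 125.7] rotvec [ 0.08 -0.03  0.11]
```

Request:
apply_moves(increments="-0.014 0.016 0.031 0 0 0; -0.027 0.032 0.063 0 0 0; -0.04 0.047 0.094 0 0 0; -0.053 0.063 0.126 0 0 0; -0.053 0.063 0.126 0 0 0")

```text
time: 1.5
tcp_pos: [0.5886, 0.3804, 0.0906]
tcp_rot: [0.611, 0.792, -0.004, -0.002]
force: [-0.6, -0.2, -1.9]
finger_gap: 0.997
gripper_force: 0.0
```

```bash
python3 plan.py 0.591 0.383 0.036 14.5
python3 - <<'E'
from h import *
for n,(u,v) in(('top',(147,173)),('side',(240,123))):
    c=cap(n); a=c['frame'][max(0,v-45):v+45,u-60:u+60]; cv2.imwrite(f'pics/g_{n}.png',cv2.resize(a,(400,300),interpolation=cv2.INTER_CUBIC))
a=np.hstack([cv2.imread(f'pics/g_{n}.png') for n in('top','side')]); cv2.imwrite('pics/g1.png',a)
E
```

```text
t 1.5 pos [0.5886 0.3804 0.0906] j6 1.7 F [-0.6 -0.2 -1.9] gap 0.997447218272818
shift mm [ 2.   3.5 54.6] rotvec [-0.53  0.12  0.2 ]
```

View pics/g1.png

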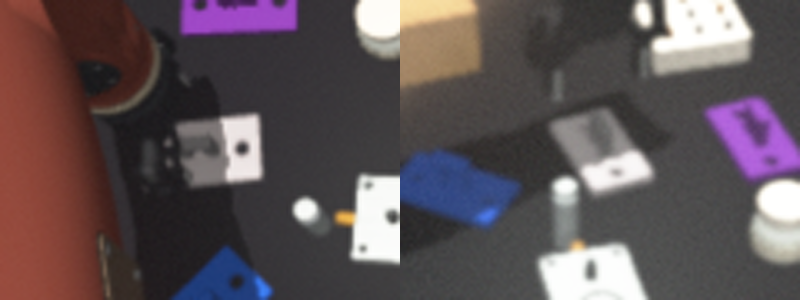

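The picture shows the fingers straddling the handle: in the right-hand (side) view the tips are at (558,85) and (645,62) and the handle at (600,125). I go down.

Request:
apply_moves(increments="0.001 0.002 0.014 0 0 0; 0.002 0.003 0.028 0 0 0; 0.002 0.003 0.042 0 0 0; 0.002 0.003 0.054 0 0 0; 0.002 0.003 0.054 0 0 0")

```text
time: 2.02
tcp_pos: [0.5893, 0.3865, 0.0414]
tcp_rot: [0.609, 0.793, -0.002, -0.001]
force: [-0.4, 0.3, -0.8]
finger_gap: 0.999
gripper_force: 0.0
```

Request:
apply_moves(increments="0 0 0 0 0 0; 0 0 0 0 0 0; 0 0 0 0 0 0; 0 0 0 0 0 0; 0 0 0 0 0 0")

```text
time: 2.43
tcp_pos: [0.5921, 0.387, 0.0461]
tcp_rot: [0.61, 0.793, 0.001, 0.0]
force: [-0.2, -0.2, 0.7]
finger_gap: 1.003
gripper_force: 0.0
```

```bash
python3 plan.py 0.591 0.383 0.036 14.5
```

```text
t 2.4333 pos [0.5921 0.387  0.0461] j6 1.71 F [-0.2 -0.2  0.7] gap 1.0033178942428167
shift mm [-3.6 -2.1 10.1] rotvec [ 0.07 -0.01  0.37]
```

Request:
apply_moves(increments="-0.002 -0.001 0.005 0 0 0.3; -0.0035 -0.002 0.01 0 0 0.3; -0.0035 -0.002 0.01 0 0 0.3; -0.0035 -0.002 0.01 0 0 0.3; -0.0035 -0.002 0.01 0 0 0.3")

```text
time: 2.85
tcp_pos: [0.5905, 0.3828, 0.0351]
tcp_rot: [0.612, 0.791, -0.0, -0.0]
force: [-0.0, -0.1, 0.2]
finger_gap: 0.999
gripper_force: 0.0
```

Request:
apply_moves(increments="0 0 0 0 0 0; 0 0 0 0 0 0; 0 0 0 0 0 0; 0 0 0 0 0 0; 0 0 0 0 0 0", gripper=0.0, force=60)

```text
time: 3.27
tcp_pos: [0.5906, 0.383, 0.0354]
tcp_rot: [0.612, 0.791, 0.0, 0.0]
force: [-0.5, -0.8, 0.1]
finger_gap: 0.299
gripper_force: 0.0
```

Request:
apply_moves(increments="0 0 0 0 0 0; 0 0 0 0 0 0; 0 0 0 0 0 0; 0 0 0 0 0 0; 0 0 0 0 0 0")

```text
time: 3.68
tcp_pos: [0.5908, 0.383, 0.0355]
tcp_rot: [0.612, 0.791, 0.0, 0.0]
force: [0.8, 1.0, 1.8]
finger_gap: 0.15
gripper_force: 58.7
```

Request:
apply_moves(increments="0 0 -0.02 0 0 0; 0 0 -0.04 0 0 0; 0 0 -0.07 0 0 0; 0 0 -0.1 0 0 0; 0 0 -0.12 0 0 0")

```text
time: 4.1
tcp_pos: [0.5907, 0.383, 0.1576]
tcp_rot: [0.612, 0.791, 0.0, 0.0]
force: [0.6, 0.8, -2.6]
finger_gap: 0.148
gripper_force: 59.2
```

```bash
python3 plan.py 0.554 0.1335 0.15 5
python3 - <<'E'
from h import *
c=cap('side'); cv2.imwrite('pics/lift.png',cv2.resize(c['frame'][20:220,100:380],None,fx=2.5,fy=2.5,interpolation=cv2.INTER_CUBIC))
E
```

```text
t 4.1 pos [0.5907 0.383  0.1576] j6 1.71 F [ 0.6  0.8 -2.6] gap 0.14763247162366167
shift mm [-232.3  -98.3    7.5] rotvec [ 0.05 -0.01  9.57]
```

View pics/lift.png

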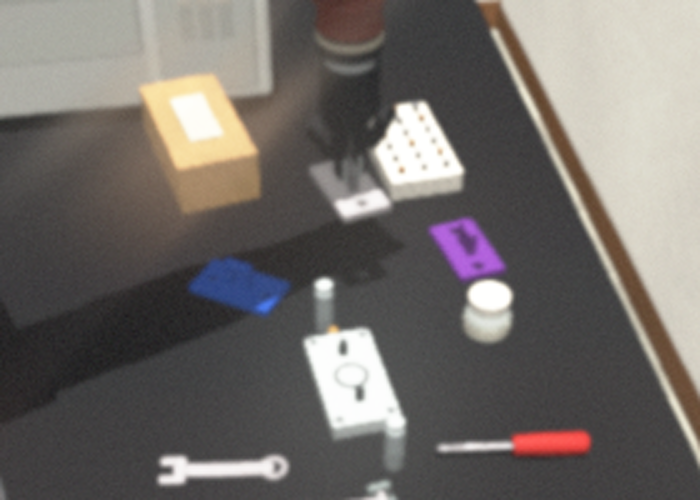

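The side picture shows the cover held level at (350,190), with the station at (352,380) clear below the path. I carry it over.

Request:
apply_moves(increments="-0.01 -0.004 0 0 0 1; -0.03 -0.013 0 0 0 3; -0.06 -0.025 0 0 0 5.5; -0.09 -0.038 0 0 0 8; -0.12 -0.051 0 0 0 9.5")

```text
time: 4.57
tcp_pos: [0.5702, 0.2527, 0.1536]
tcp_rot: [0.676, 0.737, -0.001, -0.001]
force: [0.7, -0.3, -3.1]
finger_gap: 0.149
gripper_force: 59.2
```

```bash
python3 plan.py 0.554 0.1335 0.14 5
```

```text
t 4.5667 pos [0.5702 0.2527 0.1536] j6 1.69 F [ 0.7 -0.3 -3.1] gap 0.1492696129512716
shift mm [-117.4  -26.4   13.7] rotvec [-0.13  0.02 -0.03]
```

Request:
apply_moves(increments="-0.03 -0.007 0 0 0 0; -0.06 -0.014 0 0 0 0; -0.085 -0.019 0.0 0 0 0; -0.105 -0.024 0.0 0 0 0; -0.117 -0.026 0.0 0 0 0")

```text
time: 4.98
tcp_pos: [0.5548, 0.1331, 0.1541]
tcp_rot: [0.676, 0.737, -0.001, -0.001]
force: [-0.2, -0.6, -3.7]
finger_gap: 0.152
gripper_force: 59.2
```

Request:
apply_moves(increments="0 0 0 0 0 0; 0 0 0 0 0 0; 0 0 0 0 0 0; 0 0 0 0 0 0; 0 0 0 0 0 0")

```text
time: 5.4
tcp_pos: [0.5558, 0.1361, 0.1551]
tcp_rot: [0.675, 0.738, -0.0, -0.0]
force: [0.0, 1.2, -2.8]
finger_gap: 0.154
gripper_force: 59.2
```

```bash
python3 plan.py 0.554 0.1335 0.09 5
python3 - <<'E'
from m import *
for n in('top','side'):
    c=cap(n); u,v=(200,190) if n=='top' else (240,145)
    cv2.imwrite(f'pics/s_{n}.png',cv2.resize(c['frame'][v-60:v+60,u-65:u+65],(390,360),interpolation=cv2.INTER_CUBIC))
cv2.imwrite('pics/s1.png',np.hstack([cv2.imread(f'pics/s_{n}.png') for n in('top','side')]))
E
```

```text
t 5.4 pos [0.5558 0.1361 0.1551] j6 1.49 F [ 0.   1.2 -2.8] gap 0.15382529657641275
shift mm [-2.4 -2.  65.1] rotvec [-0.01 -0.01  0.14]
```

View pics/s1.png

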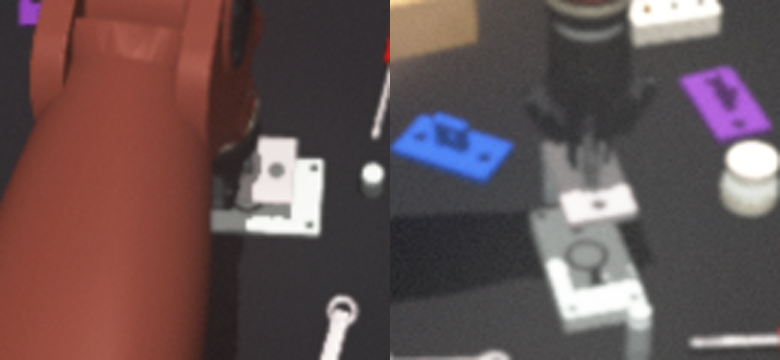

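The left (top) view shows the cover's right-hand hole at (277,170) and the right (side) view shows it at (598,203), both over the station. I compare the hole ray with the pin's measured position.

```bash
cat > holes.py <<'E'
from m import *
def blob(c,u,v,z,r=4,q=None):
    g=cv2.cvtColor(c['frame'],cv2.COLOR_BGR2GRAY).astype(float); a=g[v-r:v+r+1,u-r:u+r+1]; t=(a.max()+a.min())/2
    l=(a<t).astype(np.uint8); n,L,st,ce=cv2.connectedComponentsWithStats(l,connectivity=4)
    k=min(range(1,n),key=lambda i:np.hypot(*(ce[i]-r))) ; w=np.clip(a.max()-20-a,0,None)*cv2.dilate((L==k).astype(np.uint8),np.ones((3,3)))
    yy,xx=np.mgrid[v-r:v+r+1,u-r:u+r+1]; uc,vc=(w*xx).sum()/w.sum(),(w*yy).sum()/w.sum()
    return uc,vc,onz(c,uc,vc,z)
E
python3 - <<'E'
from holes import *
o=arm.get_obs(); p=o['tcp_pos']; z=p[2]-.0255
a=np.radians(4.95); print('expect',p[0]+.042*np.sin(a),p[1]-.042*np.cos(a),z)
R=[]
for n,u,v in(('top',227,187),('side',244,153)):
    c=cap(n); uc,vc,w=blob(c,u,v,z); print(n,uc,vc,w.round(4)); R.append(ray(c,uc,vc))
(r1,o1),(r2,o2)=R; t=np.linalg.lstsq(np.stack([r1,-r2],1),o2-o1,rcond=None)[0]; A,B=o1+t[0]*r1,o2+t[1]*r2; print('tri',A.round(4),B.round(4))
E
```

```text
expect 0.5594472049643121 0.09395469574451965 0.12970361083688867
top 226.76888020833334 186.30078125 [0.5603 0.0945 0.1297]
side 244.1079646017699 152.76637168141593 [0.5555 0.0924 0.1297]
tri [0.5605 0.0946 0.1288] [0.5559 0.0944 0.1278]
```

Request:
apply_moves(increments="-0.0005 -0.0005 0.01 0 0 0; -0.001 -0.001 0.028 0 0 0; -0.002 -0.0015 0.045 0 0 0; -0.0025 -0.0022 0.058 0 0 0; -0.0025 -0.0022 0.063 0 0 0")

```text
time: 6.02
tcp_pos: [0.5522, 0.1324, 0.0893]
tcp_rot: [0.675, 0.738, -0.001, -0.001]
force: [-0.9, 0.1, -3.5]
finger_gap: 0.151
gripper_force: 59.1
```

Request:
apply_moves(increments="0 0 0 0 0 0; 0 0 0 0 0 0; 0 0 0 0 0 0; 0 0 0 0 0 0; 0 0 0 0 0 0")

```text
time: 6.43
tcp_pos: [0.5545, 0.1325, 0.0933]
tcp_rot: [0.675, 0.738, 0.001, 0.001]
force: [-0.3, 0.2, -3.5]
finger_gap: 0.146
gripper_force: 59.1
```

```bash
python3 plan.py 0.5535 0.1333 0.06 5
python3 - <<'E'
from m import *
for n in('top','side'):
    c=cap(n); u,v=(205,190) if n=='top' else (240,160)
    cv2.imwrite(f'pics/s_{n}.png',cv2.resize(c['frame'][v-40:v+40,u-43:u+43],(390,360),interpolation=cv2.INTER_CUBIC))
cv2.imwrite('pics/s2.png',np.hstack([cv2.imread(f'pics/s_{n}.png') for n in('top','side')]))
E
```

```text
t 6.4333 pos [0.5545 0.1325 0.0933] j6 1.49 F [-0.3  0.2 -3.5] gap 0.1464825095626264
shift mm [ 0.9 -1.  33.2] rotvec [0.09 0.   0.07]
```

View pics/s2.png

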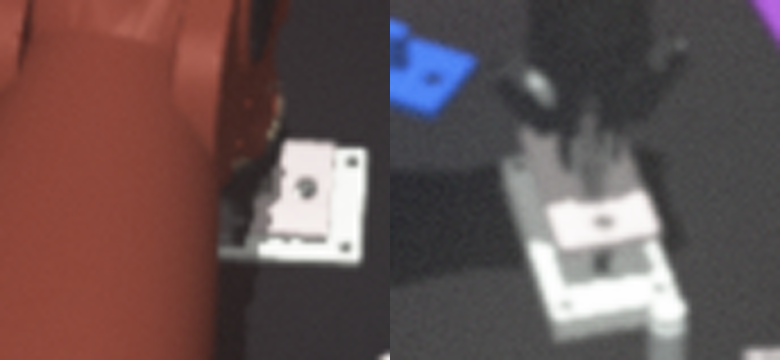

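The left (top) view shows the pin tip through the cover's hole at (307,188). The right (side) view shows the pin at (602,262) straight below the hole at (604,222). I go down gently, watching the force.

Request:
apply_moves(increments="0.0005 -0.0005 0.004 0 0 0; 0.001 -0.001 0.008 0 0 0; 0.001 -0.001 0.012 0 0 0; 0.001 -0.001 0.016 0 0 0; 0.001 -0.001 0.018 0 0 0")

```text
time: 6.95
tcp_pos: [0.5527, 0.1332, 0.0735]
tcp_rot: [0.675, 0.738, -0.0, 0.0]
force: [1.1, -1.3, -2.6]
finger_gap: 0.153
gripper_force: 59.3
```

```bash
python3 plan.py 0.5535 0.1333 0.06 5; python3 -c "
from h import *;print(arm.get_obs()['torque'])"
```

```text
t 6.95 pos [0.5527 0.1332 0.0735] j6 1.49 F [ 1.1 -1.3 -2.6] gap 0.15289689484277122
shift mm [ 0.   0.8 13.5] rotvec [-0.02  0.02  0.07]
[-0.32282219 -0.1990562   0.01073543]
```

Request:
apply_moves(increments="0 0 0.002 0 0 0; 0 0 0.004 0 0 0; 0 0 0.006 0 0 0; 0 0 0.008 0 0 0; 0 0 0.01 0 0 0")

```text
time: 7.37
tcp_pos: [0.553, 0.1333, 0.0643]
tcp_rot: [0.675, 0.738, 0.0, 0.0]
force: [0.5, -1.6, -2.2]
finger_gap: 0.146
gripper_force: 59.3
```

Request:
apply_moves(increments="0 0 0.001 0 0 0; 0 0 0.002 0 0 0; 0 0 0.003 0 0 0; 0 0 0.004 0 0 0; 0 0 0.004 0 0 0")

```text
time: 7.78
tcp_pos: [0.5529, 0.1333, 0.0602]
tcp_rot: [0.675, 0.738, 0.0, 0.0]
force: [2.0, -1.5, -3.5]
finger_gap: 0.148
gripper_force: 59.2
```

```bash
python3 plan.py 0.5535 0.1333 0.06 5; python3 -c "
from h import *;print(arm.get_obs()['torque'])"
```

```text
t 7.7833 pos [0.5529 0.1333 0.0602] j6 1.49 F [ 2.  -1.5 -3.5] gap 0.14849239715413343
shift mm [-0.   0.6  0.2] rotvec [0.01 0.01 0.07]
[-0.57442406 -0.43998093 -0.05449536]
```

Nearly home (0.7 mm to go by height), with no vertical contact yet. I press on a little until the force rises.

Request:
apply_moves(increments="0 0 0.0005 0 0 0; 0 0 0.001 0 0 0; 0 0 0.0013 0 0 0; 0 0 0.0015 0 0 0; 0 0 0.0015 0 0 0")

```text
time: 8.2
tcp_pos: [0.5532, 0.1332, 0.0595]
tcp_rot: [0.675, 0.738, 0.0, 0.0]
force: [0.4, -5.5, 4.4]
finger_gap: 0.15
gripper_force: 60.3
```

Contact shows at TCP z = 0.0595, exactly the expected flush height. I release and back off.

Request:
apply_moves(increments="0 0 0 0 0 0; 0 0 0 0 0 0; 0 0 0 0 0 0; 0 0 0 0 0 0; 0 0 0 0 0 0", gripper=0.0854)

```text
time: 8.62
tcp_pos: [0.5526, 0.1336, 0.0586]
tcp_rot: [0.675, 0.738, 0.0, -0.0]
force: [0.9, 0.3, 0.2]
finger_gap: 0.851
gripper_force: 0.0
```

Request:
apply_moves(increments="0 0 0 0 0 0; 0 0 0 0 0 0; 0 0 0 0 0 0; 0 0 0 0 0 0; 0 0 0 0 0 0")

```text
time: 9.03
tcp_pos: [0.5528, 0.1334, 0.0588]
tcp_rot: [0.675, 0.738, 0.0, -0.0]
force: [-0.2, -0.8, -0.3]
finger_gap: 1.0
gripper_force: 0.0
```

Request:
apply_moves(increments="0 0 -0.015 0 0 0; 0 0 -0.03 0 0 0; 0 0 -0.06 0 0 0; 0 0 -0.09 0 0 0; 0 0 -0.12 0 0 0")

```text
time: 9.45
tcp_pos: [0.5524, 0.1334, 0.1799]
tcp_rot: [0.675, 0.738, -0.0, -0.0]
force: [0.9, -0.2, -0.4]
finger_gap: 1.001
gripper_force: 0.0
```

```bash
python3 plan.py 0.4595 -0.1255 0.20 7.7
```

```text
t 9.45 pos [0.5524 0.1334 0.1799] j6 1.49 F [ 0.9 -0.2 -0.4] gap 1.0012056014029127
shift mm [-249.6 -115.4  -20.1] rotvec [-0.03 -0.01 -2.63]
```

Request:
apply_moves(increments="-0.02 -0.01 -0.01 0 0 0; -0.05 -0.024 -0.015 0 0 -0.5; -0.08 -0.037 -0.02 0 0 -1; -0.11 -0.051 -0.02 0 0 -2; -0.14 -0.065 -0.02 0 0 -2.6", gripper=0.0, force=40)

```text
time: 9.87
tcp_pos: [0.5, -0.013, 0.1993]
tcp_rot: [0.658, 0.753, 0.0, 0.001]
force: [0.6, -0.5, 0.4]
finger_gap: 0.301
gripper_force: 0.0
```

```bash
python3 plan.py 0.4595 -0.1255 0.16 7.7
```

```text
t 9.8667 pos [ 0.5    -0.013   0.1993] j6 1.15 F [ 0.6 -0.5  0.4] gap 0.3010452448784833
shift mm [-106.   -55.4   39.3] rotvec [0.06 0.02 0.06]
```

Request:
apply_moves(increments="-0.03 -0.016 0.01 0 0 0; -0.06 -0.031 0.02 0 0 0; -0.085 -0.044 0.03 0 0 0; -0.1 -0.052 0.037 0 0 0; -0.106 -0.0555 0.039 0 0 0")

```text
time: 10.28
tcp_pos: [0.4583, -0.1261, 0.1586]
tcp_rot: [0.659, 0.752, -0.0, -0.001]
force: [0.1, 1.4, -1.3]
finger_gap: 0.003
gripper_force: 0.0
```

Request:
apply_moves(increments="0 0 0 0 0 0; 0 0 0 0 0 0; 0 0 0 0 0 0; 0 0 0 0 0 0; 0 0 0 0 0 0")

```text
time: 10.7
tcp_pos: [0.4601, -0.1235, 0.1602]
tcp_rot: [0.658, 0.753, 0.0, 0.0]
force: [0.6, 0.4, -0.3]
finger_gap: 0.001
gripper_force: 0.0
```

```bash
python3 plan.py 0.4595 -0.1255 0.105 7.7
python3 - <<'E'
from m import *
c=cap('top'); P=pts(c); R=P[175:212,185:248].reshape(-1,3)
for a,b in((.028,.040),(.055,.08)):
    q=R[(R[:,2]>a)&(R[:,2]<b)]; print(len(q),q.mean(0).round(4),cv2.minAreaRect((q[:,:2]*1000).astype(np.float32)))
q=R[(R[:,2]>.028)&(R[:,2]<.040)]; A=np.c_[q[:,:2]-q[:,:2].mean(0),np.ones(len(q))]; print('plane',np.linalg.lstsq(A,q[:,2],rcond=None)[0])
cv2.imwrite('pics/v_top.png',cv2.resize(c['frame'][150:246,190:294],(390,360),interpolation=cv2.INTER_CUBIC))
s=cap('side'); cv2.imwrite('pics/v_side.png',cv2.resize(s['frame'][150:270,170:300],(390,360),interpolation=cv2.INTER_CUBIC))
cv2.imwrite('pics/v1.png',np.hstack([cv2.imread(f'pics/v_{n}.png') for n in('top','side')]))
E
```

```text
t 10.7 pos [ 0.4601 -0.1235  0.1602] j6 0.9 F [ 0.6  0.4 -0.3] gap 0.0008570156109039737
shift mm [-1.9 -0.9 55.2] rotvec [0.03 0.01 0.06]
667 [0.5534 0.1338 0.0344] ((554.2927856445312, 133.51107788085938), (81.13602447509766, 154.7881317138672), 4.015378475189209)
60 [0.5533 0.134  0.0701] ((553.5005493164062, 135.47259521484375), (12.855792999267578, 39.01903533935547), 7.5115580558776855)
plane [0.0066032  0.00392399 0.0343777 ]
```

View pics/v1.png

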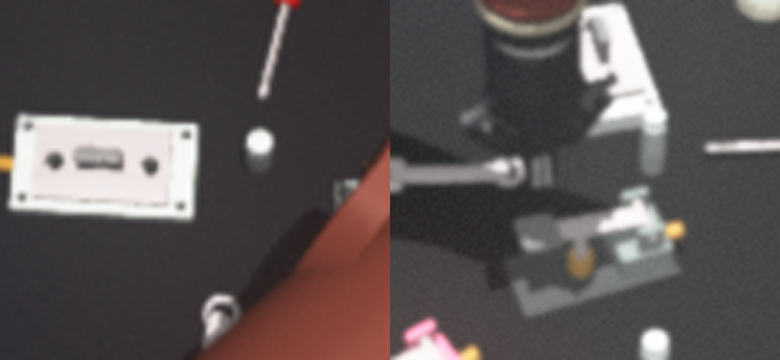

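The top view shows the cover flush: its top face is flat at 34.4 mm and both pins fill the holes, at (55,160) and (150,165). The side view shows the shut fingers at (540,172), above the pad at (535,232). I go down.

Request:
apply_moves(increments="-0.0005 0 0.012 0 0 0; -0.001 -0.0005 0.024 0 0 0; -0.0018 -0.001 0.036 0 0 0; -0.0018 -0.001 0.046 0 0 0; -0.0018 -0.001 0.053 0 0 0")

```text
time: 11.22
tcp_pos: [0.4579, -0.1258, 0.1045]
tcp_rot: [0.658, 0.753, -0.0, -0.001]
force: [1.0, 0.6, -0.3]
finger_gap: 0.001
gripper_force: 0.0
```

Request:
apply_moves(increments="0 0 0 0 0 0; 0 0 0 0 0 0; 0 0 0 0 0 0; 0 0 0 0 0 0; 0 0 0 0 0 0")

```text
time: 11.63
tcp_pos: [0.4592, -0.1264, 0.1074]
tcp_rot: [0.658, 0.753, 0.0, 0.001]
force: [0.1, -0.5, -0.5]
finger_gap: 0.002
gripper_force: 0.0
```

```bash
python3 plan.py 0.4595 -0.1255 0.097 7.7
```

```text
t 11.6333 pos [ 0.4592 -0.1264  0.1074] j6 0.89 F [ 0.1 -0.5 -0.5] gap 0.002044809174953708
shift mm [ 0.9  0.4 10.4] rotvec [ 0.05  0.03 -0.03]
```

Request:
apply_moves(increments="0 0 0.002 0 0 0; 0 0 0.004 0 0 0; 0 0 0.006 0 0 0; 0 0 0.008 0 0 0; 0 0 0.009 0 0 0")

```text
time: 12.05
tcp_pos: [0.4587, -0.1261, 0.0974]
tcp_rot: [0.658, 0.753, -0.0, -0.0]
force: [-1.1, -0.1, 3.4]
finger_gap: -0.003
gripper_force: 1.6
```

Request:
apply_moves(increments="0 0 0.001 0 0 0; 0 0 0.002 0 0 0; 0 0 0.003 0 0 0; 0 0 0.004 0 0 0; 0 0 0.004 0 0 0")

```text
time: 12.47
tcp_pos: [0.4588, -0.1263, 0.0938]
tcp_rot: [0.658, 0.753, -0.0, 0.0]
force: [-2.6, 0.1, 4.4]
finger_gap: 0.001
gripper_force: 2.1
```

Request:
apply_moves(increments="0 0 0.001 0 0 0; 0 0 0.002 0 0 0; 0 0 0.003 0 0 0; 0 0 0.003 0 0 0; 0 0 0.003 0 0 0")

```text
time: 12.88
tcp_pos: [0.4588, -0.1263, 0.0908]
tcp_rot: [0.658, 0.753, -0.0, 0.0]
force: [-3.7, -0.5, 5.3]
finger_gap: 0.002
gripper_force: 2.5
```

Request:
apply_moves(increments="0 0 0.001 0 0 0; 0 0 0.003 0 0 0; 0 0 0.005 0 0 0; 0 0 0.006 0 0 0; 0 0 0.006 0 0 0")

```text
time: 13.3
tcp_pos: [0.4586, -0.1264, 0.0847]
tcp_rot: [0.658, 0.753, -0.0, -0.0]
force: [-4.6, -1.5, 6.8]
finger_gap: -0.002
gripper_force: 3.3
```

```bash
python3 plan.py 0.4595 -0.1255 0.082 7.7
python3 - <<'E'
from m import *
s=cap('side'); P=pts(s)
# lever profile: points near valve axis
a=np.radians(7.7); o=np.array([.4595,-.1255]); d=P[...,:2]-o; X=d@[np.cos(a),np.sin(a)]; Y=d@[-np.sin(a),np.cos(a)]
for lo in np.arange(-.03,.13,.01):
    m=(X>=lo)&(X<lo+.01)&(Y>-.025)&(Y<.02)&(P[...,2]>.055)&(P[...,2]<.085)
    if m.sum(): print(lo.round(2),m.sum(),np.median(P[...,2][m]).round(4),Y[m].min().round(3),Y[m].max().round(3))
cv2.imwrite('pics/w1.png',cv2.resize(s['frame'][190:265,190:290],(800,600),interpolation=cv2.INTER_CUBIC))
E
```

```text
t 13.3 pos [ 0.4586 -0.1264  0.0847] j6 0.89 F [-4.6 -1.5  6.8] gap -0.0015242225909530005
shift mm [0.8 1.  2.7] rotvec [-0.04  0.02 -0.04]
-0.03 25 0.068 -0.021 0.012
-0.02 45 0.0687 -0.022 0.014
-0.01 28 0.0697 -0.021 -0.008
0.0 29 0.0696 -0.021 -0.003
0.01 24 0.0645 -0.015 0.007
0.02 28 0.064 -0.011 0.01
0.03 24 0.0637 -0.011 0.012
0.04 28 0.0632 -0.01 0.012
0.05 25 0.0633 -0.009 0.013
0.06 25 0.0624 -0.01 0.012
0.07 27 0.0629 -0.008 0.019
0.08 44 0.0629 -0.024 0.018
0.09 35 0.064 -0.025 0.02
0.1 11 0.0637 -0.022 -0.013
```

View pics/w1.png

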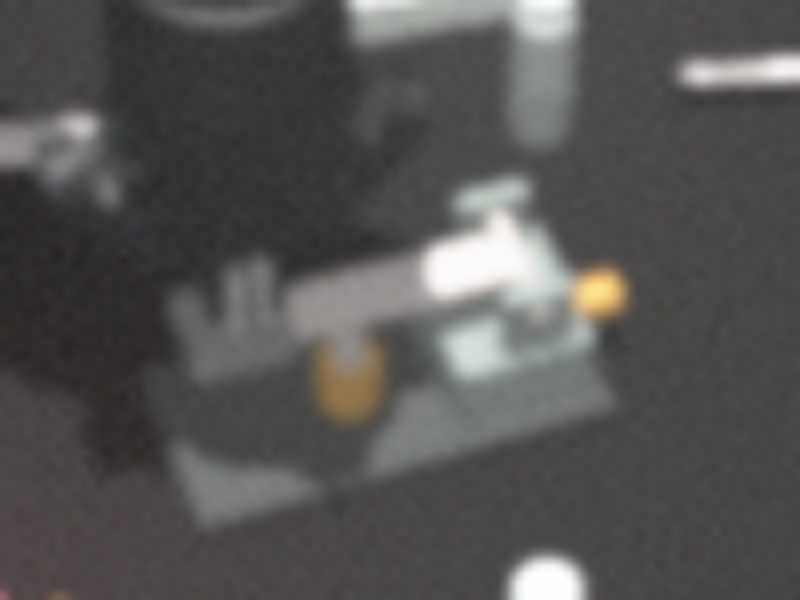

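The crop shows the fingertips on the pad at (250,300) and the lever nearly level, with a remaining slope of about 0.03. The geometry agrees with about 2.6 mm still to go.

Request:
apply_moves(increments="0 0 0.001 0 0 0; 0 0 0.002 0 0 0; 0 0 0.0026 0 0 0; 0 0 0.0026 0 0 0; 0 0 0.0026 0 0 0")

```text
time: 13.77
tcp_pos: [0.4586, -0.1264, 0.0824]
tcp_rot: [0.658, 0.753, -0.0, -0.0]
force: [-5.3, -0.3, 7.6]
finger_gap: -0.001
gripper_force: 3.8
```

Request:
apply_moves(increments="0 0 0 0 0 0; 0 0 0 0 0 0; 0 0 0 0 0 0; 0 0 0 0 0 0; 0 0 0 0 0 0")

```text
time: 14.18
tcp_pos: [0.4586, -0.1264, 0.0824]
tcp_rot: [0.658, 0.753, -0.0, -0.0]
force: [-4.8, -1.0, 8.4]
finger_gap: 0.003
gripper_force: 3.7
```

```bash
python3 plan.py 0.4595 -0.1255 0.082 7.7
python3 - <<'E'
from m import *
a=np.radians(7.7); o=np.array([.4595,-.1255]); Q=[]
for _ in range(4):
    s=cap('side'); P=pts(s); d=P[...,:2]-o; X=d@[np.cos(a),np.sin(a)]; Y=d@[-np.sin(a),np.cos(a)]
    m=(X>=.02)&(X<.07)&(abs(Y)<.007)&(P[...,2]>.055)&(P[...,2]<.075); Q.append(np.c_[X[m],P[...,2][m]])
    p=(X>-.03)&(X<.018)&(Y<-.015)&(Y>-.02)&(P[...,2]>.06)&(P[...,2]<.085)
Q=np.vstack(Q); print('slope',np.polyfit(Q[:,0],Q[:,1],1),len(Q),'pad z',np.median(P[...,2][p]))
E
```

```text
t 14.1833 pos [ 0.4586 -0.1264  0.0824] j6 0.89 F [-4.8 -1.   8.4] gap 0.0031281974763635975
shift mm [0.8 1.  0.4] rotvec [-0.03  0.02 -0.04]
slope [-0.02133899  0.06330217] 314 pad z 0.06522066324449216
```

Request:
apply_moves(increments="0 0 0.0003 0 0 0; 0 0 0.0006 0 0 0; 0 0 0.0006 0 0 0; 0 0 0.0006 0 0 0; 0 0 0.0006 0 0 0")

```text
time: 14.8
tcp_pos: [0.4586, -0.1264, 0.0819]
tcp_rot: [0.658, 0.753, -0.0, -0.0]
force: [-5.5, -0.6, 8.3]
finger_gap: -0.004
gripper_force: 3.9
```

```bash
python3 -c "
from h import *
o=arm.get_obs(); print(o['tcp_pos'],o['force']); print(arm.job_done())"
```

```text
[ 0.45860904 -0.12643016  0.08185966] [-5.47501481 -0.63316319  8.31457593]
the job is handed in; nothing more can be done
None
```

The drilled cover lies flush on the station pins and is released, and the job was handed in at about 15 s with the fingers holding the purge lever at about its middle position: about 8 N at the pad, with the height matching level, though a noisy depth reading still showed a slight slope just before the last 0.6 mm press.

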